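Reset the grip-test corner

TASK

Get the grip-test corner ready for the next client: put every grey cork pinch block that is lying on the table back into the empty cork-lined square at the front middle of the low cubby unit, and turn the knob of the hand dynamometer anticlockwise until its red peak pointer is fully home at the zero stop. Only when all that is done, press the four timer keys one at a time, each fully down and released: red, then yellow, then blue, and green last. Leave everything else where it stands.

Things in the scene. Friction and masses are not known exactly. Their poses are not given: they have to be found in the camera images.
- block1: Grey cork pinch block, 70 x 42 x 40 mm (its own x, y, z; about 60 g), one of up to four, lying flat on the table in front of the cubby unit at the start; absent in some starts. Origin at the block's centre, x along its length; grip it across the 42 mm width (or, if need be, the 70 mm length).
- block2: Grey cork pinch block, 70 x 42 x 40 mm (its own x, y, z; about 60 g), one of up to four, lying flat on the table in front of the cubby unit at the start; absent in some starts. Origin at the block's centre, x along its length; grip it across the 42 mm width (or, if need be, the 70 mm length).
- block3: Grey cork pinch block, 70 x 42 x 40 mm (its own x, y, z; about 60 g), one of up to four, lying flat on the table in front of the cubby unit at the start; absent in some starts. Origin at the block's centre, x along its length; grip it across the 42 mm width (or, if need be, the 70 mm length).
- block4: Grey cork pinch block, 70 x 42 x 40 mm (its own x, y, z; about 60 g), one of up to four, lying flat on the table in front of the cubby unit at the start; absent in some starts. Origin at the block's centre, x along its length; grip it across the 42 mm width (or, if need be, the 70 mm length).
- blocks_square (a point): Centre of the floor of the blocks' square: the front-middle compartment of the cubby unit, open at the top, empty, lined with grey cork sheet, floor 12 mm above the table. Inside 178 x 178 mm; wall tops 48 mm above this floor. x and y run parallel to the walls, x away from the robot, z up. Four blocks fit side by side, flat, in two rows of two; stacking is also fine.
- cubby: Low plywood cubby unit, fixed, open at the top: three compartments in front, three behind, walls 10 mm thick and 60 mm high. Origin on the table under the middle of the front-middle square (the blocks' square); the unit spans x -99 to 249, y -269 to 269 mm. At the front left is a closed drawer case, as high as the walls; bystanders stand on it and in the others.
- peak_knob (a joint): Reading of the red peak pointer of the hand-grip dynamometer, rad: 0 = at the zero stop (a hard stop; it cannot go below), grows as the knob turns clockwise seen from above, up to 4.75. Turn it anticlockwise to reset. The knob carries the pointer, has light friction (about 0.035 N m) and stays where it is left; a long turn needs regrasping.
- knob_grip (a point): Grip point of the peak pointer's knob, on its vertical axis, 76 mm above the table and 24 mm above the white dial face. The knob is a black upright bar, 36 mm long along this frame's x, 12 mm wide along y, its top 10 mm above this point and its underside 16 mm below it. x (turning with the knob) points the way the red pointer points. z up.
- dynamometer: Hand-grip dynamometer face up in a wooden cradle 100 mm wide, fixed, at the left or the right. Origin on the table under the axis of its round gauge (80 mm across, white dial 52 mm above the table); the handle (42 mm high) runs 228 mm from the axis along -x. Seen with -x at the bottom, the zero mark and its steel stop pin are at the lower left (135 degrees anticlockwise from +x).
- key_red_top (a point): Centre of the top of the red (stop) key when up, 58 mm above the table: a round cap 28 mm across on the white interval timer (150 x 130 mm, 36 mm high, fixed, at the left or the right). As the robot sees them: far row red (left) and blue (right), near row yellow (left) and green (right); 54 mm apart along y, 51 mm along x. x away from the robot, y to the left, z up.
- key_yellow_top (a point): Centre of the top of the yellow (clear) key when up, 58 mm above the table: a round cap 28 mm across on the white interval timer (150 x 130 mm, 36 mm high, fixed, at the left or the right). As the robot sees them: far row red (left) and blue (right), near row yellow (left) and green (right); 54 mm apart along y, 51 mm along x. x away from the robot, y to the left, z up.
- key_blue_top (a point): Centre of the top of the blue (rest) key when up, 58 mm above the table: a round cap 28 mm across on the white interval timer (150 x 130 mm, 36 mm high, fixed, at the left or the right). As the robot sees them: far row red (left) and blue (right), near row yellow (left) and green (right); 54 mm apart along y, 51 mm along x. x away from the robot, y to the left, z up.
- key_green_top (a point): Centre of the top of the green (start) key when up, 58 mm above the table: a round cap 28 mm across on the white interval timer (150 x 130 mm, 36 mm high, fixed, at the left or the right). As the robot sees them: far row red (left) and blue (right), near row yellow (left) and green (right); 54 mm apart along y, 51 mm along x. x away from the robot, y to the left, z up.
- key_red (a joint): How far the red (stop) key is pressed, m: 0 up, 0.006 fully down; it counts as pressed beyond 0.004. Spring key: begins to move at about 1.5 N, fully down at 5 N, springs back when released.
- key_yellow (a joint): How far the yellow (clear) key is pressed, m: 0 up, 0.006 fully down; it counts as pressed beyond 0.004. Spring key: begins to move at about 1.5 N, fully down at 5 N, springs back when released.
- key_blue (a joint): How far the blue (rest) key is pressed, m: 0 up, 0.006 fully down; it counts as pressed beyond 0.004. Spring key: begins to move at about 1.5 N, fully down at 5 N, springs back when released.
- key_green (a joint): How far the green (start) key is pressed, m: 0 up, 0.006 fully down; it counts as pressed beyond 0.004. Spring key: begins to move at about 1.5 N, fully down at 5 N, springs back when released.
- incense_tray: Bystander: white ceramic incense tray, 100 mm across, with two small cones, 35 mm high in all, standing on the drawer case at the front left of the unit. Origin at the centre of its underside. It stands in the low plywood cubby unit and is not part of the job.
- chalk_jar: Bystander: blue ceramic jar, 76 mm across, 85 mm high, in the front-right compartment. Origin at the centre of its underside. It stands in the low plywood cubby unit and is not part of the job.
- tea_cup: Bystander: white tea cup, 72 mm across, 65 mm high, on the table near the robot's base at the right. Not part of the job.
Not all that is in view belongs to the job. Leave any orange or pink look-alike of the block1 alone.

How it is judged (in metres and radians):
On the way, in this order (a step that is already met when the one before it is completed fails the run):
1. every cork block is in the cork-lined square and the red peak pointer is on its zero stop (x of block1 in the frame of blocks_square between -0.08 and 0.08 m and y of block1 in the frame of blocks_square between -0.08 and 0.08 m and z of each of block1, block2, block3, block4 in the frame of blocks_square below 0.065 m and x of block2 in the frame of blocks_square between -0.08 and 0.08 m and y of block2 in the frame of blocks_square between -0.08 and 0.08 m and x of block3 in the frame of blocks_square between -0.08 and 0.08 m and y of block3 in the frame of blocks_square between -0.08 and 0.08 m and x of block4 in the frame of blocks_square between -0.08 and 0.08 m and y of block4 in the frame of blocks_square between -0.08 and 0.08 m and value of joint peak_knob below 0.08 rad), for 0.3 s.
2. the red (stop) key is pressed down (value of joint key_red above 0.004 m), for 0.05 s.
3. the yellow (clear) key is pressed down (value of joint key_yellow above 0.004 m), for 0.05 s.
4. the blue (rest) key is pressed down (value of joint key_blue above 0.004 m), for 0.05 s.
5. the green (start) key is pressed down (value of joint key_green above 0.004 m), for 0.05 s.
At the end, for the whole second after the job is handed in: Every block present lies at rest inside the cork-lined square (centre within 80 mm of the square's centre along both walls and no more than 65 mm above its floor), the peak pointer reads under 0.08 rad (4.6 degrees) from its zero stop, and the four keys are up again (all of step 1 and linear speed of each of block1, block2, block3, block4 below 0.02 m/s and value of joint each of key_red, key_yellow, key_blue, key_green below 0.0015 m); the robot touches nothing.
It fails at once if two timer keys are pressed at the same time (value of joint each of key_red, key_yellow above 0.002 m or value of joint each of key_red, key_blue above 0.002 m or value of joint each of key_red, key_green above 0.002 m or value of joint each of key_yellow, key_blue above 0.002 m or value of joint each of key_yellow, key_green above 0.002 m or value of joint each of key_blue, key_green above 0.002 m).
It fails at once if a timer key is pressed while the peak pointer is off its zero stop (value of joint any of key_red, key_yellow, key_blue, key_green above 0.004 m and value of joint peak_knob above 0.12 rad).
It fails at once if a timer key is pressed while a block is still out of the square (value of joint any of key_red, key_yellow, key_blue, key_green above 0.004 m and horizontal distance between any of block1, block2, block3, block4 and blocks_square above 0.13 m).
It fails at once if the incense tray, the chalk jar or the tea cup is moved by more than 3 cm (distance of any of incense_tray, chalk_jar, tea_cup from where it was at the start of the episode above 0.03 m).
Of block1, block2, block3, block4 only 3 to 4 are there at a start; the rules pass over those that are not, and their reading is None.
At some moment in a run one of block1, block2, block3, block4 may be knocked a few centimetres aside while the robot is not near it.
Once in a run the grip may slacken for a moment while it holds something.
It also fails if it takes over 192 s, if anything falls off the work surface, if the arm or the gripper's body presses on something with over 40 N, if the wrist force passes 120 N, or if a joint passes its speed limit or range.

ROBOT

A 6-joint arm with a two-finger parallel gripper is mounted at the origin on the work surface. World frame = base frame: x ahead of the robot, y to its left, z up, the work surface at z = 0. Lengths are in mm, angles in rad, forces in N, time in s.
With the tool pointing down it reaches from about 275 to 725 mm from the base axis. Payload 5.6 kg.
Tool frame: the origin (TCP) lies midway between the tips of the shut fingers; the grasp point (between the pads) lies behind it (r.grip_point_offset is the z of the grasp point in the tool frame, in mm); z points along the fingers, y is the direction in which the jaws open and shut (so a half turn about z gives the same grasp; the last joint's range is limited). The gripper opens to 85 mm and grips with 20 to 120 N. Pads are 22 mm wide; open, the fingers measure 114 mm over their backs; the gripper's body (76 mm by 85 mm) begins 54 mm behind the grasp point. The pads swing forward as they close: fully open they stand 13 mm farther back than shut.
Start: joints at [1.538, 0.255, 0.108, 0, -1.424, -0.285], TCP at [171.835, 522.461, 231.283] pointing down, gripper open.
Joint ranges: [-2.95, 2.95], [-1.21, 1.97], [-1.09, 1.5], [-2.87, 1.71], [-2.94, -0.07], [-3.05, 3.05]. Speed limits (rad/s): [2.57, 2.57, 3.14, 3.14, 3.14, 3.14].

INTERFACE

Orientations are given as a rotation vector (axis times angle).
In Python, from workcell import r, fingers, ik, eyes, order, telemetry gives the robot as it stands. Calls block until the motion is done:
- r.reach(position, orientation): joint-space move of the TCP to a pose.
- r.move_straight(position, rate=150, rotation=None, force_limit=None): straight line of the TCP; rotation=None keeps the orientation; rate is the mean speed in mm/s. With force_limit (N) it stops when the force on the tool has changed by that much, and returns True; else False.
- r.movej(angles): joint-space move.
- fingers.release() and fingers.gripper_close(strength=None): open the fingers fully, or close them until they stop; strength is the grip in N (None keeps the last).
- r.sleep(seconds).
- ik(position, orientation): joint angles nearest the present ones, or None.
- eyes.grab_frame(name): name is "scene" or "top" or "wrist"; returns a dict with "pixels" (384x512x3 uint8, blue, green, red), "range_z" (384x512 float32, mm along the optical axis (not along the pixel's ray), 0 where there is no reading), "camera_matrix" (3x3 intrinsics, pixels), "R" (3x3) and "t" (3): a world point X has camera coordinates R X + t. Camera axes: x right, y down, z forward; pixel columns grow to the right and rows downward; lengths in mm; the calibration is good to about 2 mm. The wrist camera is an equidistant fisheye: a pixel r from the principal point sees the ray r / f radians off the axis. A picture is of the moment at which its call begins.
A pose or a line that the arm cannot do raises r.PlanningError and nothing moves.
- order.finish_job(): hands the job in, once; it reports no verdict.
Trained networks look in a picture, given as the dict that the camera call returned (one of the last four; its "shot" number tells which), for a name from the list of things; names that differ only in an ending like _2 or _b are one class to them, and where a whole thing is asked for, a point or a joint stands for the part that bears it (a point fixed in the world has none). Each returns a list of dicts, best first, with "p" (0 to 1); they miss things now and then, are a little off and sometimes report something else, mostly with a low value. They report only what shows in the picture. A call takes as long as a camera call. They do not tell look-alikes from the thing itself.
- eyes.silhouettes(thing, picture): "mask" (384x512 bool, what is visible of it).
- eyes.landmark_of(thing, picture): "centre" ([x, y, z] in mm, in world coordinates, good to about 4 mm: a listed point, or the origin of a listed thing).
Readings, each from a call of its own:
- telemetry.current_time(): time.
- telemetry.current_joint_pos(): joint angles.
- telemetry.current_dq(): joint speeds.
- telemetry.current_tau(): joint torques, N m.
- telemetry.current_tcp_pos(): TCP position.
- telemetry.current_tool_rot(): TCP orientation.
- telemetry.current_force(): force on the tool from outside, world axes, zero at the start.
- telemetry.current_moment(): the same for the moment, N m.
- telemetry.current_gripper_width(): opening from 0.0 (shut) to 1.0 (fully open).
Only numpy, scipy, OpenCV 4.12 (cv2) and the standard library are available. Lean on these libraries where they do the work, as an engineer would, in place of code of your own. Each camera call takes 0.05 s, during which the arm holds its last target.

## Working session

There is one attempt and no reset: what is moved stays moved. The work goes in short steps, each a Python script; the robot and the scene stay as the last script left them, time stands still between calls to the robot, and variables do not carry over. Pictures are saved under pics/ and viewed, and the job is handed in when it is done.

```bash
ls; mkdir -p pics
cat > h.py <<'E'
from workcell import r, fingers, ik, eyes, order, telemetry
import numpy as np, cv2
from scipy.spatial.transform import Rotation as Ro
def down(yaw):
    # tool z down; tool x at angle yaw in world
    c,s=np.cos(yaw),np.sin(yaw)
    M=np.array([[c,s,0],[s,-c,0],[0,0,-1]])
    return Ro.from_matrix(M).as_rotvec()
def world(f,mask=None):
    z=f["range_z"];K=f["camera_matrix"]
    v,u=np.mgrid[0:z.shape[0],0:z.shape[1]]
    P=np.stack([(u-K[0,2])/K[0,0]*z,(v-K[1,2])/K[1,1]*z,z],-1)
    return (P-f["t"])@f["R"]
def proj(f,X):
    K=f["camera_matrix"];c=f["R"]@np.array(X)+f["t"]
    return K[0,0]*c[0]/c[2]+K[0,2],K[1,1]*c[1]/c[2]+K[1,2]
E
python3 - <<'E'
from h import *
for n in ["scene","top"]:
    f=eyes.grab_frame(n); cv2.imwrite(f"pics/{n}0.png",f["pixels"])
    for t in ["block1","dynamometer","knob_grip","key_red_top","key_yellow_top","key_blue_top","key_green_top","cubby","blocks_square","incense_tray","chalk_jar","tea_cup"]:
        print(n,t,[(np.round(d["centre"],0).tolist(),round(d["p"],2)) for d in eyes.landmark_of(t,f)])
print(telemetry.current_time(),telemetry.current_tool_rot(),r.grip_point_offset)
E
```

```text
pics
scene block1 [([442.0, 187.0, 24.0], 0.88), ([429.0, -62.0, 17.0], 0.72), ([660.0, -402.0, 19.0], 0.71), ([320.0, -114.0, 20.0], 0.67), ([422.0, 63.0, 21.0], 0.62), ([412.0, -180.0, 22.0], 0.61)]
scene dynamometer [([485.0, -398.0, -2.0], 0.79)]
scene knob_grip [([482.0, -397.0, 76.0], 0.51)]
scene key_red_top [([414.0, -180.0, 21.0], 0.52), ([469.0, 428.0, 58.0], 0.4)]
scene key_yellow_top [([419.0, 425.0, 60.0], 0.44)]
scene key_blue_top [([478.0, 376.0, 58.0], 0.46), ([422.0, 425.0, 60.0], 0.4)]
scene key_green_top [([425.0, 370.0, 61.0], 0.41), ([657.0, 174.0, 56.0], 0.38)]
scene cubby [([627.0, 11.0, 1.0], 0.91), ([467.0, 429.0, 57.0], 0.71), ([431.0, 368.0, 61.0], 0.2)]
scene blocks_square [([624.0, 9.0, 13.0], 0.79)]
scene incense_tray [([651.0, 177.0, 56.0], 0.86), ([487.0, -395.0, -1.0], 0.31), ([430.0, -60.0, 18.0], 0.3)]
scene chalk_jar [([625.0, -148.0, 15.0], 0.96)]
scene tea_cup [([297.0, -257.0, -1.0], 0.75), ([482.0, -399.0, 72.0], 0.41)]
top block1 [([420.0, 61.0, 22.0], 0.73), ([326.0, -108.0, 20.0], 0.69), ([662.0, -396.0, 16.0], 0.69), ([442.0, 191.0, 19.0], 0.63), ([417.0, -182.0, 20.0], 0.62), ([437.0, -63.0, 22.0], 0.58)]
top dynamometer [([489.0, -401.0, -3.0], 0.92)]
top knob_grip [([485.0, -398.0, 78.0], 0.59)]
top key_red_top [([469.0, 427.0, 57.0], 0.65)]
top key_yellow_top [([421.0, 426.0, 58.0], 0.46)]
top key_blue_top [([472.0, 374.0, 61.0], 0.64)]
top key_green_top [([431.0, 370.0, 62.0], 0.63)]
top cubby [([620.0, 10.0, -0.0], 0.6)]
top blocks_square [([624.0, 8.0, 9.0], 0.62)]
top incense_tray [([650.0, 175.0, 62.0], 0.75)]
top chalk_jar [([621.0, -147.0, 11.0], 0.77)]
top tea_cup [([294.0, -257.0, -2.0], 0.6)]
1.3 [ 3.10199324e+00 -4.97142532e-01 -3.24071877e-05] -18.700000000000003
```

View pics/scene0.png

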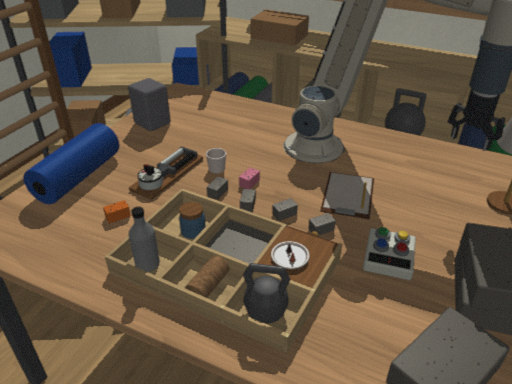

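View pics/top0.png

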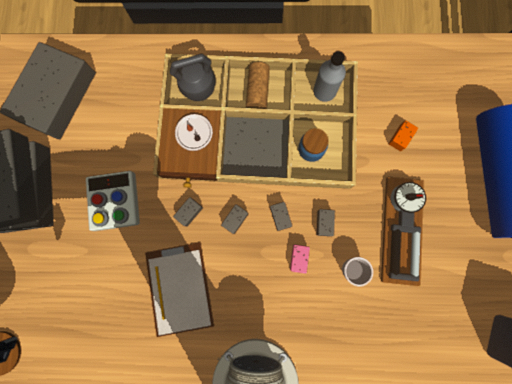

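Top picture: the grey candidates are at (188,210), (235,218), (281,213) and (326,222). The look-alikes are pink at (300,259) and orange at (403,134), which I'll leave alone. The timer is at (112,202), the dynamometer at (405,230), and the empty square at (255,142).

```bash
cat >> h.py <<'E'
def blocks(f,xmax=505,zlo=30,zhi=50,xmin=360,ymin=-230,ymax=250):
    W=world(f);hsv=cv2.cvtColor(f["pixels"],cv2.COLOR_BGR2HSV)
    m=(W[...,2]>zlo)&(W[...,2]<zhi)&(W[...,0]>xmin)&(W[...,0]<xmax)&(W[...,1]>ymin)&(W[...,1]<ymax)&(hsv[...,1]<90)&(f["range_z"]>0)
    n,l,s,c=cv2.connectedComponentsWithStats(m.astype(np.uint8))
    out=[]
    for i in range(1,n):
        if s[i,4]<60: continue
        p=W[l==i]; rect=cv2.minAreaRect(p[:,:2].astype(np.float32))
        (cx,cy),(w,h),a=rect
        if w<h: w,h,a=h,w,a+90
        out.append((cx,cy,np.median(p[:,2]),w,h,(np.radians(a)+np.pi/2)%np.pi-np.pi/2,s[i,4]))
    return out
E
python3 - <<'E'
from h import *
f=eyes.grab_frame("top")
for b in blocks(f): print(np.round(b,2))
im=f["pixels"]; cv2.imwrite("pics/c1.png",cv2.resize(im[180:290,160:360],None,fx=4,fy=4))
cv2.imwrite("pics/c2.png",cv2.resize(im[170:290,370:440],None,fx=5,fy=5,interpolation=cv2.INTER_CUBIC))
W=world(f)
# key tops
hsv=cv2.cvtColor(im,cv2.COLOR_BGR2HSV)
m=(W[...,2]>50)&(W[...,2]<68)&(W[...,0]>380)&(W[...,0]<520)&(W[...,1]>330)&(W[...,1]<470)
n,l,s,c=cv2.connectedComponentsWithStats(m.astype(np.uint8))
for i in range(1,n): print("key",np.round(c[i]),s[i,4],W[l==i].mean(0).round(1),im[l==i].mean(0).round())
# square: floor
m=(abs(W[...,2]-12)<6)&(abs(W[...,0]-624)<115)&(abs(W[...,1]-9)<115)&(f["range_z"]>0)
n,l,s,c=cv2.connectedComponentsWithStats(m.astype(np.uint8))
for i in range(1,n):
  if s[i,4]>200:
    p=W[l==i];print("sq",np.median(p[:,2]),np.percentile(p,[1,99],axis=0).round(0))
for i in [(66,90),(60,80)]:
  m=(W[...,2]>i[0])&(W[...,2]<i[1])&(abs(W[...,0]-485)<60)&(abs(W[...,1]+398)<60);p=W[m];print("knob",p.shape,p.mean(0).round(1),p.min(0),p.max(0))
  print(cv2.minAreaRect(p[:,:2].astype(np.float32)))
m=(hsv[...,1]>150)&((hsv[...,0]<8)|(hsv[...,0]>172))&(abs(W[...,0]-485)<60)&(abs(W[...,1]+398)<45)&(W[...,2]>45)
p=W[m];print("red",p.round(0)[:20],len(p))
E
```

```text
[440.39 189.76  40.21  67.72  41.56  -0.68 396.  ]
[ 4.3158e+02 -6.1610e+01  4.0180e+01  6.7670e+01  3.8930e+01  3.0000e-01
  3.7600e+02]
[422.45  61.99  40.18  67.03  41.75  -0.6  396.  ]
[ 4.1604e+02 -1.8122e+02  3.9970e+01  6.7880e+01  3.9770e+01 -6.0000e-02
  3.9700e+02]
key [118. 189.] 2 [496.5 376.9  50.9] [68. 73. 74.]
key [122. 190.] 2 [495.4 366.2  50.4] [66. 73. 74.]
key [117. 196.] 99 [477.6 374.3  57.1] [77. 42. 33.]
key [ 97. 198.] 106 [469.6 426.9  56.9] [22. 29. 88.]
key [104. 194.] 1 [482.6 412.7  50.5] [50. 53. 54.]
key [124. 195.] 1 [480.5 358.2  50.8] [63. 65. 65.]
key [112. 201.] 1 [464.  389.6  50.4] [59. 66. 66.]
key [115. 203.] 1 [458.7 381.   50.7] [55. 61. 62.]
key [117. 202.] 1 [461.4 375.5  51.2] [56. 55. 56.]
key [ 97. 206.] 1 [449.9 428.6  51.4] [63. 67. 67.]
key [ 99. 206.] 1 [450.1 423.7  50.4] [57. 58. 60.]
key [119. 214.] 104 [428.  366.3  57.1] [34. 70. 37.]
key [123. 208.] 1 [445.4 357.8  52.1] [73. 78. 81.]
key [125. 209.] 1 [443.  353.   50.2] [61. 66. 68.]
key [ 99. 218.] 109 [418.1 418.7  56.7] [ 19. 155. 186.]
key [103. 211.] 1 [436.8 411.4  51
[... 612 characters left out ...]
880859375), (37.376827239990234, 11.583106994628906), 88.54544067382812)
knob (29, 3) [ 481.5 -391.7   67.7] [ 477.31330738 -413.0426836    60.79906596] [ 490.75379271 -380.27586196   79.58547409]
((480.5238952636719, -395.70703125), (33.02773666381836, 10.626161575317383), 70.04804992675781)
red [[ 488. -403.   84.]
 [ 488. -405.   85.]
 [ 487. -407.   86.]
 [ 487. -409.   88.]
 [ 487. -411.   88.]
 [ 485. -400.   84.]
 [ 485. -402.   87.]
 [ 485. -404.   86.]
 [ 485. -407.   85.]
 [ 485. -409.   88.]
 [ 485. -412.   86.]
 [ 485. -414.   87.]
 [ 482. -400.   84.]
 [ 482. -401.   87.]
 [ 482. -405.   84.]
 [ 482. -407.   86.]
 [ 482. -410.   85.]
 [ 482. -411.   88.]
 [ 482. -413.   88.]] 19
```

Run:
```python
import cv2;import numpy as np
a=cv2.imread('pics/c1.png');b=cv2.imread('pics/c2.png');print(a.shape,b.shape)
```

```text
(440, 800, 3) (600, 350, 3)
```

View pics/c1.png

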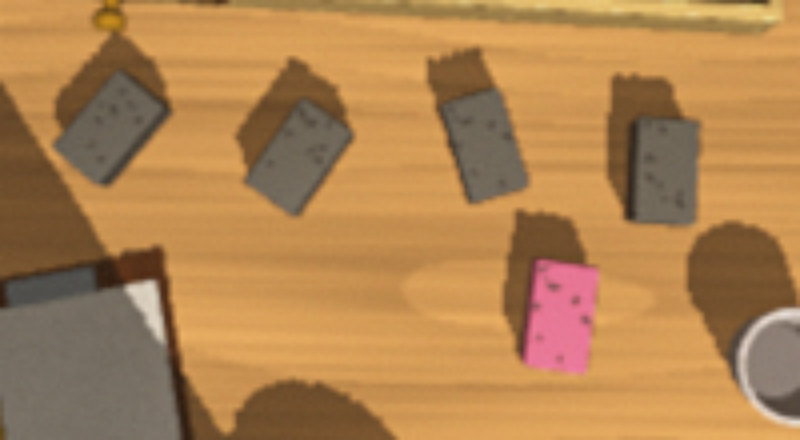

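View pics/c2.png

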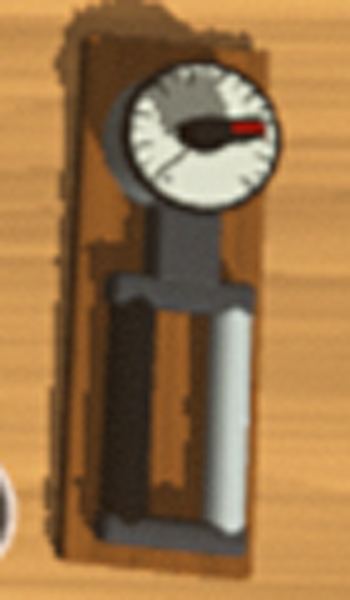

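The close crop confirms four grey speckled blocks; the pink one at (300,259) stays. The red pointer points toward -y, so the reading is about 225°. Next I'll measure the yaw of the unit and pick the first block.

```bash
cat >> h.py <<'E'
def best(pos,yaw):
    c=[]
    for k in (-1,0,1):
        q=ik(pos,down(yaw+k*np.pi))
        if q is not None: c.append((abs(q[5])+0.3*abs(q[5]-telemetry.current_joint_pos()[5]),yaw+k*np.pi))
    return min(c)[1]
def pick(b,tipz):
    x,y,yaw=b[0],b[1],b[5]
    yw=best([x,y,110],yaw)
    r.reach([x,y,110],down(yw))
    r.move_straight([x,y,tipz],rate=120,force_limit=15)
    fingers.gripper_close(60)
    w=telemetry.current_gripper_width()
    r.move_straight([x,y,150],rate=200)
    print("picked",np.round(b[:2],0),"w",w,telemetry.current_gripper_width(),"t",telemetry.current_time())
    return yw
E
python3 - <<'E'
from h import *
f=eyes.grab_frame("top");W=world(f)
m=(abs(W[...,2]-60)<6)&(W[...,0]>500)&(abs(W[...,1])<300)
p=W[m][:,:2].astype(np.float32);print(cv2.minAreaRect(p))
hit=m&(W[...,0]<570)
q=W[hit]
# front wall outer edge per y bin
for y in range(-250,270,50):
    s=q[abs(q[:,1]-y)<15]; 
    if len(s): print(y,np.percentile(s[:,0],5).round(1))
b=blocks(f); b=min(b,key=lambda b:abs(b[1]-62)); print(np.round(b,2))
pick(b,10)
E
```

```text
((699.0838623046875, 5.110931396484375), (539.2528076171875, 349.3502502441406), 87.53299713134766)
-250 515.5
-200 516.2
-150 518.1
-100 520.0
-50 523.3
0 525.6
50 526.7
100 530.4
150 533.3
200 535.0
250 537.5
[422.13  61.71  40.31  67.53  41.45  -0.59 396.  ]
picked [422.  62.] w 0.47955697110893586 0.4815432759238875 t 5.65
```

```bash
cat >> h.py <<'E'
UY=-0.043; C0=np.array([624.2,8.3])
def sq(u,v):
    c,s=np.cos(UY),np.sin(UY); return C0+np.array([c*u-s*v,s*u+c*v])
def place(u,v,tipz):
    x,y=sq(u,v); yw=best([x,y,150],UY)
    r.reach([x,y,150],down(yw))
    print("hold w",telemetry.current_gripper_width())
    hit=r.move_straight([x,y,tipz],rate=100,force_limit=10)
    print("hit",hit,telemetry.current_tcp_pos())
    fingers.release()
    r.move_straight([x,y,160],rate=250)
    print("t",telemetry.current_time())
def see(n):
    for c in ("top","scene"):
        f=eyes.grab_frame(c);cv2.imwrite(f"pics/{c}{n}.png",f["pixels"])
        if c=="top": ft=f
    for b in blocks(ft)+blocks(ft,xmax=720,xmin=535,zlo=45,zhi=58,ymin=-75,ymax=90): print(np.round(b,2))
    return ft
E
python3 - <<'E'
from h import *
place(40,27,24)
see(1)
E
```

```text
hold w 0.4845245535147143
hit False [665.88390341  33.64405783  24.8558652 ]
t 9.225
[ 4.3137e+02 -6.1550e+01  4.0020e+01  6.7940e+01  3.9120e+01  3.1000e-01
  3.7800e+02]
[ 4.1604e+02 -1.8130e+02  4.0250e+01  6.7780e+01  3.9820e+01 -6.0000e-02
  3.9300e+02]
[ 6.6585e+02  3.3560e+01  5.1980e+01  6.9750e+01  4.1690e+01 -6.0000e-02
  3.8000e+02]
```

View pics/top1.png

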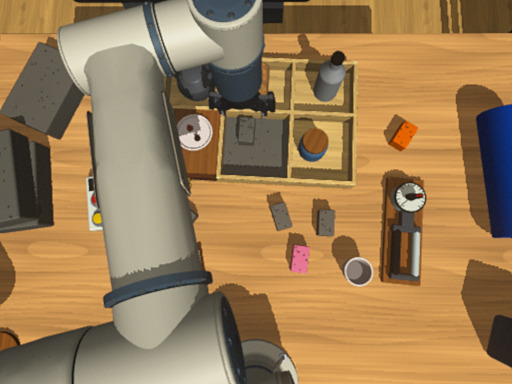

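View pics/scene1.png

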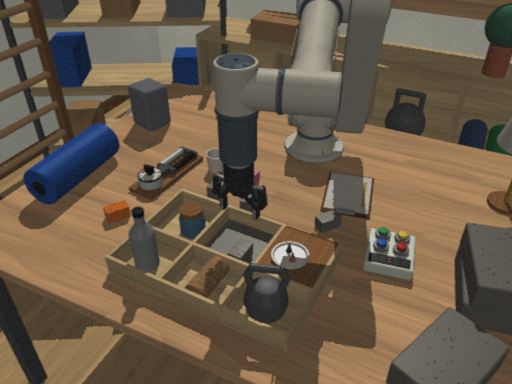

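The block sits in the far-left of the square at pixel (246,130) in the top view. Next is the block at (281,213).

Run:
```python
from h import *
f=eyes.grab_frame("top")
b=min(blocks(f),key=lambda b:abs(b[1]+61)); print(np.round(b,2))
pick(b,10)
place(-40,27,24)
see(2)
```

```text
[ 4.3145e+02 -6.1550e+01  4.0010e+01  6.7810e+01  3.9010e+01  3.1000e-01
  3.7600e+02]
picked [431. -62.] w 0.4812079135701096 0.47978224865163255 t 12.6917
hold w 0.48019379782625016
hit False [585.92270869  37.08479429  24.69872662]
t 16.0583
[424.05 194.58  40.28  50.08  41.17  -0.66 218.  ]
[ 4.1631e+02 -1.8065e+02  4.0080e+01  6.8130e+01  3.9040e+01 -4.0000e-02
  3.9300e+02]
[ 5.8522e+02  3.7150e+01  5.1960e+01  6.8050e+01  4.1810e+01 -4.0000e-02
  3.7700e+02]
```

View pics/top2.png

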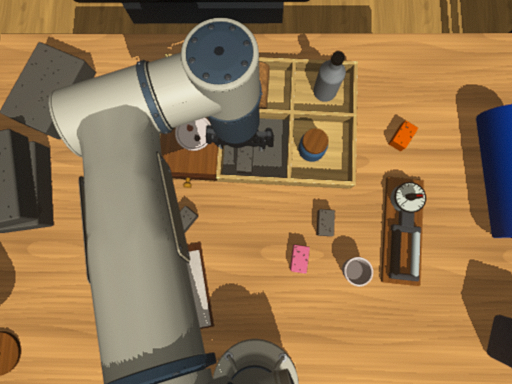

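View pics/scene2.png

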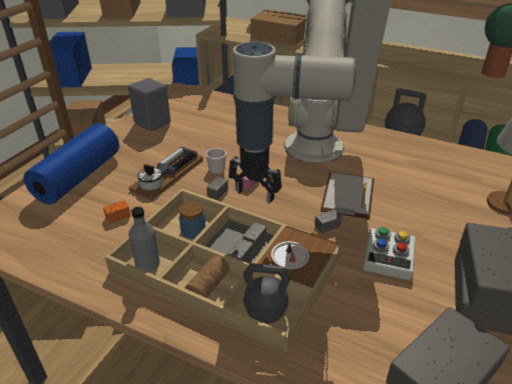

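Both blocks lie flat on the left side of the square (top view, around (243,145)). Third block: the one at (326,222).

Run:
```python
from h import *
f=eyes.grab_frame("top")
b=min(blocks(f),key=lambda b:abs(b[1]+181)); print(np.round(b,2))
pick(b,15)
f=eyes.grab_frame("top")
for q in blocks(f): print("now",np.round(q,2))
place(40,-29,54)
see(3)
```

```text
[ 4.1591e+02 -1.8095e+02  4.0120e+01  6.7640e+01  3.9280e+01 -6.0000e-02
  3.9300e+02]
picked [ 416. -181.] w 0.48265169132384433 0.47783871916900267 t 19.5333
now [416.71 200.21  40.52  69.31  40.73  -0.65 401.  ]
hold w 0.47612834951903243
hit False [663.50839215 -22.43526734  54.9102047 ]
t 22.9
[ 6.6659e+02  3.3630e+01  5.2070e+01  7.0010e+01  4.2020e+01 -5.0000e-02
  3.7900e+02]
[ 6.640e+02 -2.234e+01  5.192e+01  7.012e+01  4.180e+01 -4.000e-02
  3.840e+02]
[ 5.8647e+02  3.7110e+01  5.2060e+01  7.0270e+01  4.1770e+01 -4.0000e-02
  3.9100e+02]
```

View pics/top3.png

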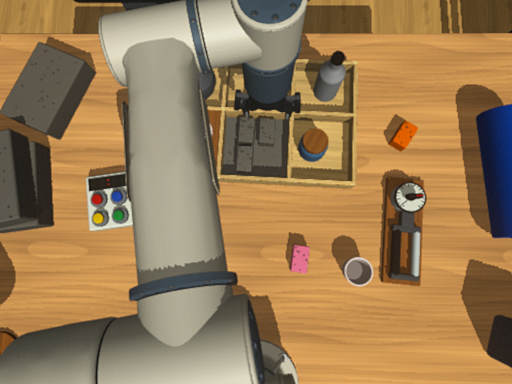

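View pics/scene3.png

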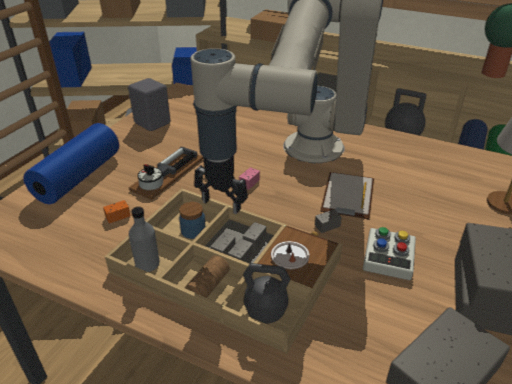

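Three blocks are down flat. The last one has been knocked to about (417,200), so I'll measure it again with the arm out of the way before picking.

Run:
```python
from h import *
r.reach([470,-150,200],down(best([470,-150,200],0)))
f=eyes.grab_frame("top")
for q in blocks(f): print("now",np.round(q,2))
b=[q for q in blocks(f) if q[1]>100][0]
assert b[6]>340
pick(b,15)
place(-40,-29,54)
r.reach([480,-398,160],down(best([485,-398,160],-1.57)))
f=see(4)
cv2.imwrite("pics/d4.png",cv2.resize(f["pixels"][100:200,200:440],None,fx=3,fy=3,interpolation=cv2.INTER_CUBIC))
```

```text
now [416.73 199.85  40.14  68.71  41.58  -0.65 403.  ]
picked [417. 200.] w 0.4778263192677452 0.47534615692572835 t 27.5917
hold w 0.4857693135278802
hit False [583.56422229 -18.84419376  54.76509158]
t 30.85
[ 6.6585e+02  3.3540e+01  5.1930e+01  6.8670e+01  4.1840e+01 -6.0000e-02
  3.7800e+02]
[ 6.6374e+02 -2.2310e+01  5.1990e+01  6.9730e+01  4.1810e+01 -4.0000e-02
  3.8100e+02]
[ 5.8626e+02  3.7310e+01  5.2010e+01  7.0420e+01  4.2360e+01 -4.0000e-02
  3.9300e+02]
[ 5.845e+02 -1.868e+01  5.188e+01  7.035e+01  4.177e+01 -8.000e-02
  3.930e+02]
```

View pics/top4.png

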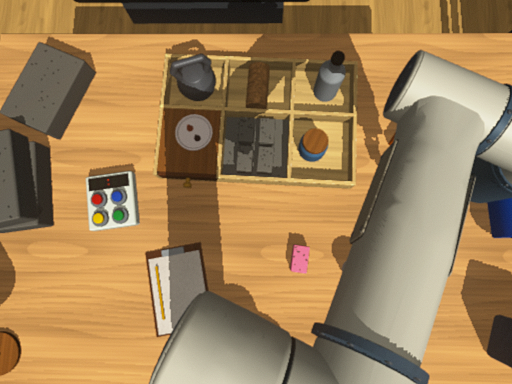

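View pics/scene4.png

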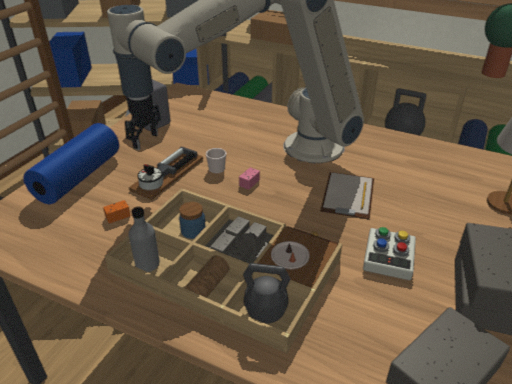

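All four blocks lie flat in the square. Next I'll check how the last joint's range maps to yaw at the knob.

Run:
```python
from h import *
print(telemetry.current_joint_pos(), telemetry.current_tool_rot())
for y in np.arange(-3.14,3.2,0.4):
    q=ik([485,-398,62],down(y)); print(round(y,2), None if q is None else np.round(q,2))
f=eyes.grab_frame("wrist");cv2.imwrite("pics/w5.png",f["pixels"])
```

```text
[-4.40078111e-01  4.27613048e-01  1.75616726e-01 -1.46285573e-04
 -1.31883383e+00  4.43172556e-01] [-2.22474904e+00  2.21795620e+00  1.25025371e-04]
-3.14 [-0.44  0.5   0.03  0.   -1.1  -1.13]
-2.74 [-0.44  0.5   0.03  0.   -1.1  -0.73]
-2.34 [-0.44  0.5   0.03  0.   -1.1  -0.33]
-1.94 [-0.44  0.5   0.03  0.   -1.1   0.07]
-1.54 [-0.44  0.5   0.03  0.   -1.1   0.47]
-1.14 [-0.44  0.5   0.03  0.   -1.1   0.87]
-0.74 [-0.44  0.5   0.03  0.   -1.1   1.27]
-0.34 [-0.44  0.5   0.03  0.   -1.1   1.67]
0.06 [-0.44  0.5   0.03 -0.   -1.1   2.07]
0.46 [-0.44  0.5   0.03  0.   -1.1   2.47]
0.86 [-0.44  0.5   0.03  0.   -1.1   2.87]
1.26 [-0.44  0.5   0.03 -0.   -1.1  -3.01]
1.66 [-0.44  0.5   0.03  0.   -1.1  -2.61]
2.06 [-0.44  0.5   0.03  0.   -1.1  -2.21]
2.46 [-0.44  0.5   0.03  0.   -1.1  -1.81]
2.86 [-0.44  0.5   0.03 -0.   -1.1  -1.41]
```

View pics/w5.png

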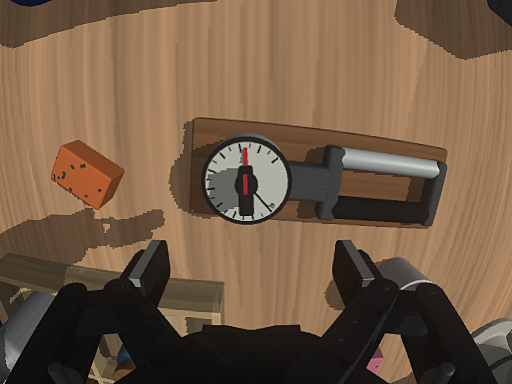

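The wrist view shows the red pointer (image (246,155)) pointing straight up, which is -y. The black zero line is at (265,205). A start yaw of +1.57 gives q6 ≈ -2.70, so the whole 225° turn fits in one grasp.

Run:
```python
from h import *
r.reach([485,-398,130],down(1.57))
print(telemetry.current_joint_pos()[5])
f=eyes.grab_frame("wrist");cv2.imwrite("pics/w6.png",f["pixels"])
for t in ("knob_grip","dynamometer"): print([(np.round(d["centre"],1),d["p"]) for d in eyes.landmark_of(t,f)])
print(telemetry.current_force(),telemetry.current_moment())
```

```text
-2.7034560767255105
[(array([ 487.7, -397.6,   75.3]), 0.91)]
[(array([ 484.8, -399.2,   -1.1]), 0.71)]
[-0.80483275  0.04655589 -0.26827642] [-0.03621902  0.01748552 -0.01259752]
```

View pics/w6.png

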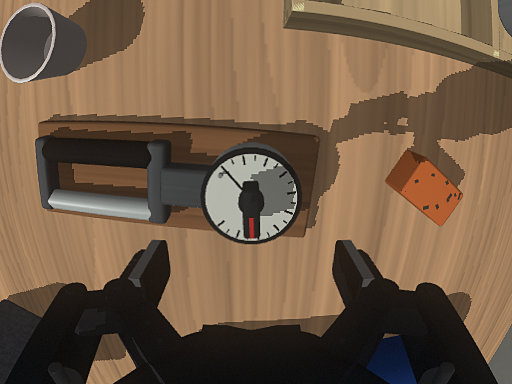

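Run:
```python
from h import *
x,y=485.5,-398
print(r.move_straight([x,y,62],rate=60,force_limit=12))
fingers.gripper_close(30)
print("w",telemetry.current_gripper_width(),telemetry.current_force(),telemetry.current_moment())
yaw=1.57
for i in range(12):
    yaw+=0.3
    r.move_straight([x,y,62],rate=60,rotation=down(yaw))
    print(round(yaw-1.57,2),np.round(telemetry.current_force(),1),np.round(telemetry.current_moment(),2),round(telemetry.current_joint_pos()[5],3),round(telemetry.current_gripper_width(),3),telemetry.current_time())
f=eyes.grab_frame("wrist");cv2.imwrite("pics/w7.png",f["pixels"])
```

```text
False
w 0.13144074904585518 [-2.99593499  0.63721521  3.99420214] [0.20823227 0.94467013 0.02828038]
0.3 [-5.   0.1  4.9] [0.24 1.42 0.03] -2.404 0.136 37.65
0.6 [-4.8  0.1  5.6] [-0.04  1.8  -0.  ] -2.104 0.135 38.1
0.9 [-6.8 -1.6  4.8] [-0.4   2.11  0.05] -1.804 0.133 38.55
1.2 [-5.8 -3.2  5.2] [-0.87  2.33  0.02] -1.504 0.13 39.0
1.5 [-6.8 -3.8  4.4] [-1.49  2.37  0.05] -1.204 0.136 39.45
1.8 [-6.1 -6.3  3.9] [-2.07  2.34  0.05] -0.904 0.131 39.9
2.1 [-7.1 -7.9  1.9] [-2.67  2.16  0.08] -0.604 0.134 40.35
2.4 [-5.5 -9.1  1.8] [-3.13  1.89  0.09] -0.304 0.138 40.8
2.7 [ -4.7 -10.3   0.5] [-3.51  1.5   0.03] -0.004 0.134 41.25
3.0 [ -2.2 -10.7  -1.9] [-3.66  1.1   0.03] 0.296 0.135 41.7
3.3 [ -2.7 -10.4  -1.6] [-3.77  0.73  0.08] 0.596 0.134 42.15
3.6 [ -0.3 -10.7  -2.1] [-3.64  0.39  0.06] 0.896 0.134 42.6
```

View pics/w7.png

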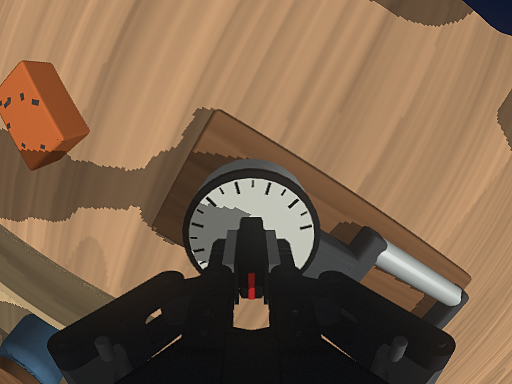

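Lateral forces are mild. From here I'll take small steps until the moment shows the stop.

Run:
```python
from h import *
x,y=485.5,-398
yaw=1.57+3.6; m0=telemetry.current_moment()[2]
for i in range(16):
    yaw+=0.04
    r.move_straight([x,y,62],rate=30,rotation=down(yaw))
    m=telemetry.current_moment()[2]
    print(round(yaw-1.57,2),np.round(telemetry.current_force(),1),round(m,3),round(telemetry.current_joint_pos()[5],3))
    if abs(m-m0)>0.25: break
f=eyes.grab_frame("wrist");cv2.imwrite("pics/w8.png",f["pixels"]);print(telemetry.current_time())
```

```text
3.64 [ -0.5 -10.   -2.5] 0.034 0.936
3.68 [ -1. -10.  -2.] 0.054 0.976
3.72 [ -0.3 -10.2  -1.7] 0.091 1.016
3.76 [-1.3 -9.2 -2.3] -0.002 1.056
3.8 [ -0.4 -10.1  -2.5] 0.078 1.096
3.84 [ 0.9 -9.8 -1.7] -0.001 1.136
3.88 [ 0.1 -9.9 -1.2] -0.889 1.174
44.45
```

View pics/w8.png

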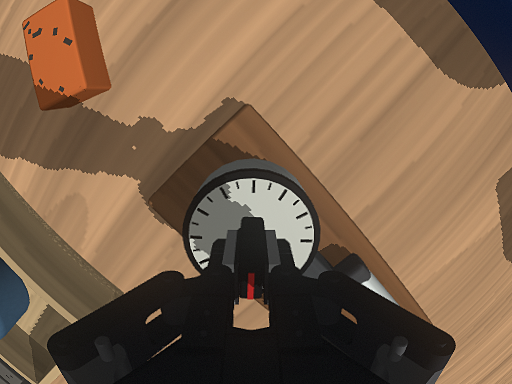

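The moment jumped by 0.9 N·m at a 3.86 rad turn, which is the stop. I'll nudge a bit more, release, back off and check.

Run:
```python
from h import *
x,y=485.5,-398
r.move_straight([x,y,62],rate=30,rotation=down(1.57+3.89))
print(telemetry.current_moment()[2])
fingers.release()
r.move_straight([x,y,170],rate=150)
f=eyes.grab_frame("wrist");cv2.imwrite("pics/w9.png",f["pixels"])
r.reach([450,330,200],down(best([450,330,200],0)))
f=see(9)
cv2.imwrite("pics/d9.png",cv2.resize(f["pixels"][170:240,370:440],None,fx=7,fy=7,interpolation=cv2.INTER_CUBIC))
for t in ("incense_tray","chalk_jar","tea_cup"): print(t,[(np.round(d["centre"]),round(d["p"],2)) for d in eyes.landmark_of(t,f)][:2])
print(telemetry.current_time())
```

```text
-1.0791582976023513
[ 6.656e+02  3.362e+01  5.193e+01  6.940e+01  4.200e+01 -5.000e-02
  3.780e+02]
[ 6.6384e+02 -2.2290e+01  5.1800e+01  6.9870e+01  4.1910e+01 -4.0000e-02
  3.8300e+02]
[ 5.8585e+02  3.6990e+01  5.1960e+01  7.0010e+01  4.1830e+01 -5.0000e-02
  3.9400e+02]
[ 5.8414e+02 -1.8640e+01  5.1990e+01  7.0100e+01  4.1780e+01 -7.0000e-02
  3.9500e+02]
incense_tray [(array([650., 173.,  64.]), 0.78), (array([418., 426.,  55.]), 0.33)]
chalk_jar [(array([ 622., -150.,   11.]), 0.74)]
tea_cup [(array([ 297., -258.,    3.]), 0.9)]
49.1583
```

View pics/w9.png

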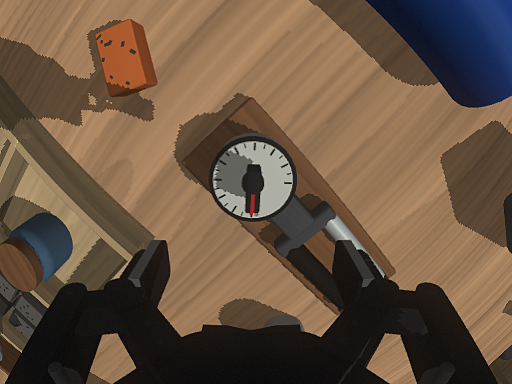

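View pics/d9.png

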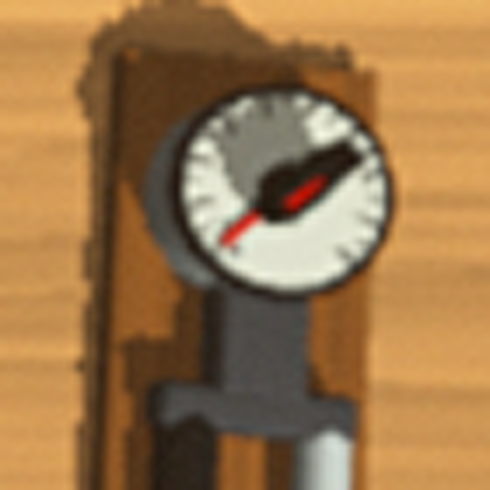

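View pics/top9.png

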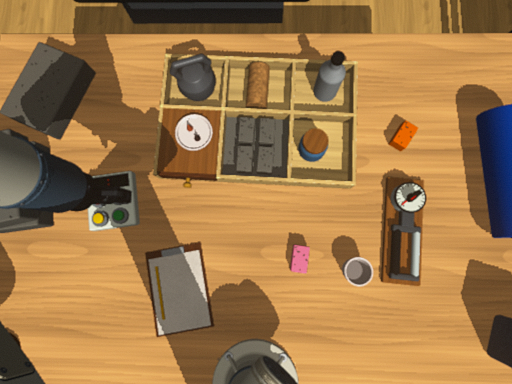

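Run:
```python
from h import *
f=eyes.grab_frame("top");W=world(f)
im=f["pixels"].astype(int)
# intersect pixel rays with z=54 / z=86 plane
K=f["camera_matrix"];R=f["R"];t=f["t"];C=-R.T@t
def atz(u,v,z):
    d=R.T@np.array([(u-K[0,2])/K[0,0],(v-K[1,2])/K[1,1],1]);return C+d*(z-C[2])/d[2]
red=(im[...,2]-np.maximum(im[...,0],im[...,1]))>60
v,u=np.nonzero(red[175:225,385:435]);v+=175;u+=385
for a,b in zip(u,v): print((a,b),W[b,a].round(0),atz(a,b,54).round(0)[:2], atz(a,b,86).round(0)[:2])
m=(W[...,2]>72)&(W[...,2]<95)&(abs(W[...,0]-485)<40)&(abs(W[...,1]+398)<40)
mr=cv2.minAreaRect(W[m][:,:2].astype(np.float32));print(mr)
# cradle yaw
m=(W[...,2]>10)&(W[...,2]<60)&(W[...,0]>230)&(W[...,0]<560)&(abs(W[...,1]+390)<80)
print(cv2.minAreaRect(W[m][:,:2].astype(np.float32)))
```

```text
(np.int64(424), np.int64(179)) [ 542. -461.    0.] [ 532. -436.] [ 526. -422.]
(np.int64(417), np.int64(181)) [ 534. -435.   14.] [ 526. -418.] [ 521. -404.]
(np.int64(417), np.int64(182)) [ 531. -435.   15.] [ 524. -418.] [ 518. -404.]
(np.int64(424), np.int64(188)) [ 516. -459.    1.] [ 508. -435.] [ 503. -420.]
(np.int64(415), np.int64(195)) [ 485. -397.   86.] [ 489. -411.] [ 485. -397.]
(np.int64(413), np.int64(196)) [ 482. -392.   85.] [ 486. -405.] [ 482. -392.]
(np.int64(414), np.int64(196)) [ 482. -394.   88.] [ 487. -408.] [ 482. -394.]
(np.int64(415), np.int64(196)) [ 482. -397.   86.] [ 487. -411.] [ 482. -397.]
(np.int64(412), np.int64(197)) [ 480. -390.   85.] [ 484. -403.] [ 480. -389.]
(np.int64(413), np.int64(197)) [ 480. -392.   86.] [ 484. -405.] [ 480. -392.]
(np.int64(414), np.int64(197)) [ 479. -393.   89.] [ 484. -408.] [ 480. -394.]
(np.int64(411), np.int64(198)) [ 477. -386.   86.] [ 481. -400.] [ 477. -387.]
(np.int64(412), np.int64(198)) [ 477. -389.   87.] [ 481. -403.] [ 477. -389.]
(np.int64(413), np.int64(198)) [ 477. -391.   88.] [ 481. -405.] [ 477. -
[... 1721 characters left out ...]
. -342.] [ 443. -330.]
(np.int64(390), np.int64(211)) [ 450. -358.   17.] [ 446. -344.] [ 443. -333.]
(np.int64(392), np.int64(213)) [ 445. -363.   15.] [ 441. -349.] [ 439. -338.]
(np.int64(391), np.int64(214)) [ 442. -361.   15.] [ 439. -347.] [ 436. -335.]
(np.int64(391), np.int64(216)) [ 436. -359.   18.] [ 433. -346.] [ 431. -335.]
(np.int64(392), np.int64(216)) [ 437. -363.   16.] [ 434. -349.] [ 431. -337.]
(np.int64(391), np.int64(217)) [ 434. -359.   17.] [ 431. -346.] [ 428. -335.]
((485.7998962402344, -399.13092041015625), (11.767900466918945, 36.262115478515625), 40.571861267089844)
((401.1307373046875, -391.71893310546875), (101.14895629882812, 285.087890625), 84.99317932128906)
```

The bar axis measures 130.6°. The expected zero is 135° minus about 5° of cradle yaw, or 130°, so the pointer is home. All four blocks are still in place. Key positions from depth fit the 54 x 51 mm grid at about 0.155 rad yaw. Red goes first, then a check.

```bash
cat >> h.py <<'E'
KEYS={"red":(469.6,426.9),"yellow":(419.2,418.9),"blue":(477.6,374.3),"green":(427.5,366.3)}
def press(k):
    x,y=KEYS[k]
    r.reach([x,y,90],down(best([x,y,90],0.155)))
    r.move_straight([x,y,66],rate=80)
    f0=telemetry.current_force()[2]
    hit=r.move_straight([x,y,50],rate=25,force_limit=8)
    r.sleep(0.2)
    print(k,hit,telemetry.current_tcp_pos().round(1),telemetry.current_force()[2]-f0,telemetry.current_time())
    r.move_straight([x,y,90],rate=80)
E
python3 - <<'E'
from h import *
fingers.gripper_close(30); print(telemetry.current_gripper_width())
f=eyes.grab_frame("wrist");cv2.imwrite("pics/w10.png",f["pixels"])
for t in ["key_red_top","key_yellow_top","key_blue_top","key_green_top"]:
    print(t,[(np.round(d["centre"],0).tolist(),round(d["p"],2)) for d in eyes.landmark_of(t,f)])
press("red")
E
```

```text
-0.0021707869686599752
key_red_top [([473.0, 430.0, 56.0], 0.76)]
key_yellow_top [([421.0, 422.0, 57.0], 0.87)]
key_blue_top [([476.0, 373.0, 57.0], 0.63)]
key_green_top [([430.0, 368.0, 57.0], 0.66)]
red True [469.9 427.2  52.1] 6.232596939553355 52.1
```

View pics/w10.png

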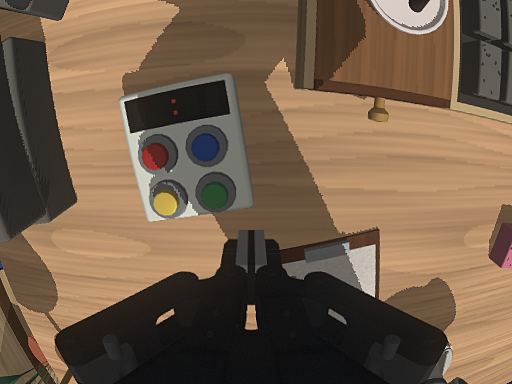

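Red went down 5.9 mm at 6.2 N, which is fully down. The picture shows red (155,155), blue (205,147), yellow (165,203) and green (213,194), matching my map.

Run:
```python
from h import *
f=eyes.grab_frame("top"); print(len(blocks(f)), [np.round(b[:3]) .tolist() for b in blocks(f,xmax=720,xmin=535,zlo=45,zhi=58,ymin=-75,ymax=90)])
for k in ("yellow","blue","green"): press(k)
r.reach([420,250,250],down(best([420,250,250],0)))
see(11)
f=eyes.grab_frame("top");W=world(f)
for k,(x,y) in KEYS.items():
    m=(np.hypot(W[...,0]-x,W[...,1]-y)<11)&(W[...,2]>45);print(k,np.median(W[m][:,2]))
print(telemetry.current_time())
```

```text
0 [[666.0, 34.0, 52.0], [663.0, -22.0, 52.0], [586.0, 37.0, 52.0], [584.0, -19.0, 52.0]]
yellow True [419.4 419.2  52.1] 5.88365176365426 54.3333
blue True [477.8 374.6  52.1] 4.56069485682163 56.5917
green True [427.8 366.6  52.1] 5.584598173940185 58.775
[ 6.6559e+02  3.3470e+01  5.1900e+01  6.8470e+01  4.1790e+01 -7.0000e-02
  3.7600e+02]
[ 6.6373e+02 -2.2320e+01  5.2140e+01  6.9970e+01  4.1880e+01 -4.0000e-02
  3.8200e+02]
[ 5.8609e+02  3.7200e+01  5.2100e+01  7.0490e+01  4.2230e+01 -5.0000e-02
  3.9200e+02]
[ 5.8422e+02 -1.8680e+01  5.2050e+01  7.1180e+01  4.1750e+01 -7.0000e-02
  3.9400e+02]
red nan
yellow nan
blue nan
green nan
60.3667
  return _methods._mean(a, axis=axis, dtype=dtype,
  ret = ret.dtype.type(ret / rcount)
```

View pics/top11.png

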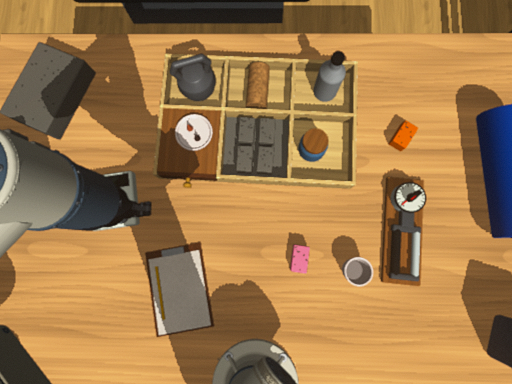

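The blocks and pointer are unchanged, but the arm hides the timer at (115,195). I'll move aside, check the keys are up, and hand in.

Run:
```python
from h import *
r.reach([420,0,280],down(best([420,0,280],0)))
f=eyes.grab_frame("top");W=world(f);cv2.imwrite("pics/top12.png",f["pixels"])
z={}
for k,(x,y) in KEYS.items():
    m=(np.hypot(W[...,0]-x,W[...,1]-y)<11)&(W[...,2]>45);z[k]=np.median(W[m][:,2]).round(1) if m.any() else None
print(z)
m=(W[...,2]>72)&(W[...,2]<95)&(abs(W[...,0]-485)<40)&(abs(W[...,1]+398)<40)
print(cv2.minAreaRect(W[m][:,:2].astype(np.float32))[2], telemetry.current_time())
if all(v and v>55.5 for v in z.values()):
    order.finish_job(); print("handed in")
```

```text
{'red': None, 'yellow': None, 'blue': None, 'green': None}
40.47245407104492 61.4083
```

Run:
```python
from h import *
r.reach([450,-200,280],down(best([450,-200,280],0)))
f=eyes.grab_frame("top");W=world(f);cv2.imwrite("pics/top13.png",f["pixels"])
z={}
for k,(x,y) in KEYS.items():
    m=(np.hypot(W[...,0]-x,W[...,1]-y)<11)&(W[...,2]>45)&(W[...,2]<70);z[k]=np.median(W[m][:,2]).round(1) if m.any() else None
print(z)
if all(v and v>55.5 for v in z.values()):
    order.finish_job(); print("handed in")
```

```text
{'red': np.float64(58.4), 'yellow': np.float64(58.6), 'blue': np.float64(58.3), 'green': np.float64(58.0)}
the job is handed in; nothing more can be done
handed in
```

View pics/top13.png

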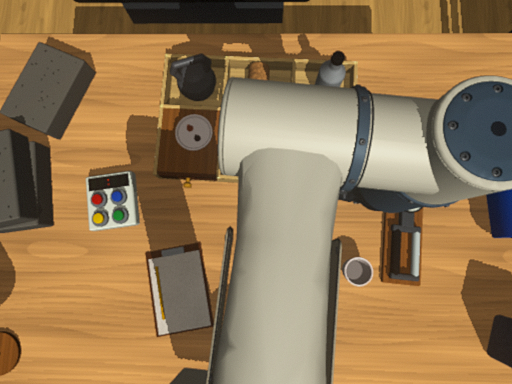

